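# Feel round the filed rim of a bronze bowl for burrs

### The job

The rim of the bronze bowl has just been filed: feel it for burrs. With the fingers closed, set the fingertips down gently on the rim just past the pouring lip, going anticlockwise as seen from above, and run them lightly along the rim anticlockwise, without lifting off on the way, right round the bowl to the other side of the lip; then take the hand away. Only touch the bowl: do not press hard, grip, lift, tip, turn or shift it, and leave the things around it alone.

Things in the scene. Friction and masses are not known exactly. Their poses are not given: they have to be found in the camera images.
- bowl: The work: loose cast bronze bowl with a pouring lip, 1.7 kg, level in the rubber ring. Rim diameter 160 mm, height 75 mm, wall 5 mm. Origin: centre of its underside, 7 mm above the bench; +x points at the lip. The rim's top is flat, 5 mm wide, 75 mm above the origin; its middle line is a circle of radius 77.5 mm except within 30 degrees of the lip. Pressed, it sinks about 1 mm per 3 N.
- lip (a point): The outermost point of the pouring lip at the height of the rim, 101 mm from the bowl's axis in the bowl's +x direction.
- ring: Black rubber work ring lying fixed on the bench, outside diameter 172 mm, 28 mm high, inside diameter 100 mm; the bowl's belly rests on its top, and the rubber yields about 1 mm for every 3 N. Origin: centre of its underside, on the bench.
- file: Bystander: loose half-length file, 270 mm long, wooden handle 20 mm thick, steel blade 16 x 5 mm, lying flat on the bench along its own x (blade towards +x). Origin on the bench under the joint of blade and handle.
- oil: Bystander: small amber glass oil bottle with black cap, diameter 42 mm, 75 mm tall. Origin: centre of its underside.
- stand: Bystander: small blue waisted metal stand (spool shape), foot diameter 48 mm, 46 mm tall. Origin: centre of its underside.
- rim1: Place 1 of 8 on the rim, an unmarked 11 mm length of the edge, part of the bowl, 55 degrees anticlockwise (seen from above) from the lip's middle. Origin: middle of the rim's top face there; x outward from the bowl's axis, y along the rim anticlockwise, z up.
- rim2: Place 2 of 8 on the rim, an unmarked 11 mm length of the edge, part of the bowl, 91 degrees anticlockwise (seen from above) from the lip's middle. Origin: middle of the rim's top face there; x outward from the bowl's axis, y along the rim anticlockwise, z up.
- rim3: Place 3 of 8 on the rim, an unmarked 11 mm length of the edge, part of the bowl, 126 degrees anticlockwise (seen from above) from the lip's middle. Origin: middle of the rim's top face there; x outward from the bowl's axis, y along the rim anticlockwise, z up.
- rim4: Place 4 of 8 on the rim, an unmarked 11 mm length of the edge, part of the bowl, 162 degrees anticlockwise (seen from above) from the lip's middle. Origin: middle of the rim's top face there; x outward from the bowl's axis, y along the rim anticlockwise, z up.
- rim5: Place 5 of 8 on the rim, an unmarked 11 mm length of the edge, part of the bowl, 198 degrees anticlockwise (seen from above) from the lip's middle. Origin: middle of the rim's top face there; x outward from the bowl's axis, y along the rim anticlockwise, z up.
- rim6: Place 6 of 8 on the rim, an unmarked 11 mm length of the edge, part of the bowl, 234 degrees anticlockwise (seen from above) from the lip's middle. Origin: middle of the rim's top face there; x outward from the bowl's axis, y along the rim anticlockwise, z up.
- rim7: Place 7 of 8 on the rim, an unmarked 11 mm length of the edge, part of the bowl, 269 degrees anticlockwise (seen from above) from the lip's middle. Origin: middle of the rim's top face there; x outward from the bowl's axis, y along the rim anticlockwise, z up.
- rim8: Place 8 of 8 on the rim, an unmarked 11 mm length of the edge, part of the bowl, 305 degrees anticlockwise (seen from above) from the lip's middle. Origin: middle of the rim's top face there; x outward from the bowl's axis, y along the rim anticlockwise, z up.

How it is judged:
By the outcome, as a careful person would: the job done as asked, in the order asked, and still so for the second after the job is handed in, with the robot touching nothing.
It also fails if it takes over 64 s, if anything falls off the work surface, if the arm or the gripper's body presses on something with over 40 N, if the wrist force passes 120 N, or if a joint passes its speed limit or range.

### The arm

A 6-joint arm with a two-finger parallel gripper is mounted at the origin on the work surface. World frame = base frame: x ahead of the robot, y to its left, z up, the work surface at z = 0. Lengths are in m, angles in degrees, forces in N, time in s.
With the tool pointing down it reaches from about 0.4 to 0.825 m from the base axis. Payload 7 kg.
Tool frame: the origin (TCP) lies between the finger pads; the fingertips stand 14 mm ahead of it and the grasp point (between the pads) lies 5 mm behind it; z points along the fingers, y is the line along which they close (so a half turn about z gives the same grasp; the last joint's range is limited). The gripper opens to 88 mm and grips with 3 to 60 N. Pads are 19 mm wide; open, the fingers measure 130 mm over their backs; the gripper's body (78 mm by 193 mm) begins 47 mm behind the grasp point.
Start: joints at [-60.613, 20.546, 0.682, 0, -70.136, -16.507], TCP at [0.15, -0.658, 0.241] pointing down, gripper open.
Joint ranges: [-176.03, 176.03], [-82.01, 121.73], [-58.28, 71.71], [-173.87, 95.51], [-174.79, -0.11], [-173.66, 173.66]. Speed limits (degrees/s): [136.94, 136.94, 172.46, 180, 180, 180].

### API

Orientations are given as [roll, pitch, yaw] about the fixed x, y, z axes, in that order (R = Rz(yaw) Ry(pitch) Rx(roll)).
In Python, from plant import status, cams, job gives the robot as it stands. The module is installed in compiled form; this text tells all that it offers.
- The arm moves only by the tool step_arm, never from a script. Its arguments are lists of equal length, an entry for each row: "xyz": the shift along the tool's x, y, z each as a share of 20 cm, from -1 to 1, a list of three; "yaw": the turn about the tool's z as a share of 360 degrees, from -1 to 1; "claw": the closure, from -1 (fully open) to 1 (shut). A call has 1 to 20 rows; each row is the pose to reach, as a shift and turn from the pose commanded when the call began, along the tool's axes at that moment, turning the shorter way round; what a row does not reach only later rows make up. A row lasts 1/12 s, in which the tool goes at most 41.7 mm and 7.16 degrees, less where a joint would pass 70% of its speed; a pose out of reach is approached as far as the arm can. A call with a number of a shift or a turn outside -1 to 1 is refused whole. A call with a gripper value outside its range is refused whole. The fingers move at their own pace and stop on an object; "grip_force" is the grip in N (left out, the last holds). Time passes only in rows, so rows that repeat a pose let the fingers close. It gives the time, the measured TCP pose, the force, the opening and the grip force at its end, in the units of the state.
- status.get_state(): the state, without advancing time (a new reading comes with each control period).
- cams.capture(name): name is "side" or "top"; returns (picture, depth): 420x560x3 uint8, blue, green, red; 420x560 float32, m along the optical axis (not along the pixel's ray), 0 where there is no reading.
- cams.calibration(name): a dict with "mtx" (3x3 intrinsics, pixels), "camera_from_world" (4x4, takes a point from world to camera coordinates). Camera axes: x right, y down, z forward; pixel columns grow to the right and rows downward; lengths in m; the calibration is good to about 2 mm. A picture is of the moment at which its call begins. calibration takes no time and is no camera call.
- job.close_job(): hands the job in; it is judged then, once.
The state is a dict: "time_s": time; "joints": joint angles; "qd": joint speeds; "joint_torque": joint torques, N m; "tcp_pos": TCP position; "eef_rot": TCP orientation; "contact_force": force on the tool from outside, world axes, zero at the start; "moment": the same for the moment, N m; "gripper_width": finger opening in m; "gripper_force": force on a finger pad.
Only numpy, scipy, OpenCV 4.12 (cv2) and the standard library are available. Lean on these libraries where they do the work, as an engineer would, in place of code of your own. Each camera call takes 0.05 s, during which the arm holds its last target. There are 200 camera calls.

## Working session

There is one attempt and no reset: what is moved stays moved. The work goes in short steps, Python scripts to look and compute and a tool call to move; the robot and the scene stay as the last step left them, time stands still between calls to the robot, and variables do not carry over. Pictures are saved under pics/ and viewed, at most 10 in all, crops included, and the job is handed in when it is done.

Besides the shell and the picture viewer there is one more tool, called after ">>>" as a command line: name --pt "numbers of a row" for each row, then --argument value for the rest. step_arm: Moves the arm, as the interface text tells. Shift numbers are shares of 20 cm and turn numbers shares of 360 degrees, none past 1 either way. Its arguments: {"type":"object","properties":{"xyz":{"type":"array"},"yaw":{"type":"array"},"claw":{"type":"array"},"grip_force":{"type":"number"}},"required":["xyz","yaw","claw"]}

```bash
mkdir -p pics; python3 - <<'E'
from plant import status,cams
import cv2,numpy as np
s=status.get_state();print({k:np.round(v,4).tolist() for k,v in s.items()})
for n in("top","side"):
    p,d=cams.capture(n);cv2.imwrite(f"pics/{n}0.png",p);np.savez(f"{n}0.npz",p=p,d=d);c=cams.calibration(n)
    print(n,np.round(c["mtx"],1).tolist(),np.round(c["camera_from_world"],4).tolist())
E
```

```text
{'time_s': 0.0, 'joints': [-60.6109, 20.5933, 0.6334, -0.0204, -70.1351, -16.5058], 'qd': [0.0496, -0.0296, 0.0573, -0.086, 0.053, 0.0149], 'joint_torque': [-0.0, -58.2723, 29.3056, 6.9969, 0.0068, -0.0002], 'tcp_pos': [0.1504, -0.6576, 0.2396], 'eef_rot': [179.9035, -0.0086, -167.1236], 'contact_force': [0.5448, 0.4323, 0.6068], 'moment': [-0.0267, 0.0276, -0.0554], 'gripper_force': 0.0, 'gripper_width': 0.0879}
top [[432.1, 0.0, 283.7], [0.0, 432.1, 206.9], [0.0, 0.0, 1.0]] [[-0.0289, -0.9994, 0.0192, 0.0479], [-0.9914, 0.0262, -0.1283, 0.5778], [0.1277, -0.0227, -0.9916, 0.7739], [0.0, 0.0, 0.0, 1.0]]
side [[421.4, 0.0, 272.6], [0.0, 421.4, 201.7], [0.0, 0.0, 1.0]] [[0.9912, -0.1326, -0.0036, -0.5583], [-0.0719, -0.5143, -0.8546, 0.1342], [0.1114, 0.8473, -0.5193, 0.7719], [0.0, 0.0, 0.0, 1.0]]
```

View pics/top0.png

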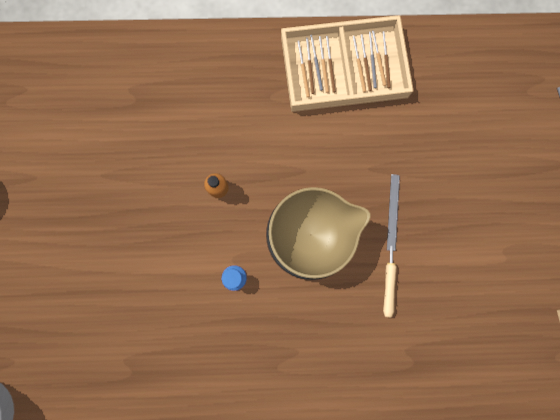

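View pics/side0.png

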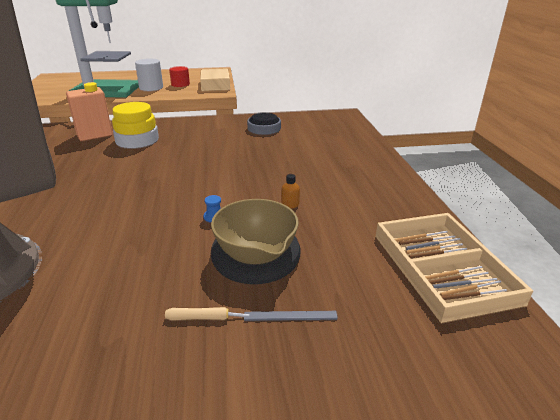

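The top view shows the bowl with its centre near pixel (313,233) and the lip pointing to (368,213). The file is to its right and the oil and stand are to its left. The side view agrees, and everything around the bowl is lower than the rim. Next I'll measure the rim by casting rays onto z = 0.082.

```bash
python3 - <<'E'
from plant import cams
import cv2,numpy as np
from scipy.optimize import least_squares
for n in("top","side"):
    f=np.load(f"{n}0.npz");p,d=f["p"],f["d"];c=cams.calibration(n);K=c["mtx"];T=c["camera_from_world"]
    R,t=T[:3,:3],T[:3,3];o=-R.T@t
    v,u=np.mgrid[:420,:560];ray=np.stack([(u-K[0,2])/K[0,0],(v-K[1,2])/K[1,1],np.ones(u.shape)],-1)
    W=(ray*d[...,None])@R+o
    roi=np.zeros(u.shape,bool)
    if n=="top": roi[175:290,255:380]=1
    else: roi[190:285,200:310]=1
    m=roi&(d>0)&(abs(W[...,2]-.082)<.004)
    P=W[m];print(n,"cam",o.round(3),len(P))
    c0=np.median(P[:,:2],0)
    q=P[:,:2]
    for i in range(4):
        s=least_squares(lambda a:np.hypot(q[:,0]-a[0],q[:,1]-a[1])-a[2],[*c0,.0775],loss="soft_l1",f_scale=.002).x
        c0=s[:2];r=np.hypot(*(P[:,:2]-c0).T)
        q=P[abs(r-.0775)<.006][:,:2]
    r=np.hypot(*(P[:,:2]-c0).T);far=P[(r>.090)&(r<.105)]
    a=np.degrees(np.arctan2(far[:,1]-c0[1],far[:,0]-c0[0]))
    print("depth fit",s.round(4),len(q),"zmed",np.median(P[:,2]).round(4),"lip ang",a.mean().round(1) if len(a) else None,len(a),r.max())
    if n=="top":
        hsv=cv2.cvtColor(p,cv2.COLOR_BGR2HSV)
        m2=(roi&(W[...,2]>.03)&(d>0)).astype(np.uint8)
        cs=max(cv2.findContours(m2,0,1)[0],key=cv2.contourArea)[:,0]
        rr=ray[cs[:,1],cs[:,0]]@R;X=o+rr*((.082-o[2])/rr[:,2])[:,None];X=X[:,:2]
        c1=c0
        for i in range(5):
            rad=np.hypot(*(X-c1).T);g=X[abs(rad-.080)<.005]
            s=least_squares(lambda a:np.hypot(g[:,0]-a[0],g[:,1]-a[1])-a[2],[*c1,.08]).x;c1=s[:2]
        rad=np.hypot(*(X-c1).T);k=rad>.092;L=X[k]-c1
        print("contour",s.round(4),len(g),rad.max(),"lip",np.degrees(np.arctan2(L[:,1],L[:,0])).mean().round(1))
E
```

```text
top cam [0.475 0.05  0.841] 863
depth fit [ 0.5286 -0.0184  0.0774] 746 zmed 0.0803 lip ang -73.0 84 0.1049587665113641
contour [ 0.5285 -0.0183  0.0791] 233 0.10454657326772293 lip -73.0
side cam [ 0.477 -0.659  0.513] 666
depth fit [ 0.5275 -0.0186  0.0774] 590 zmed 0.0815 lip ang -73.7 52 0.10391378144831478
```

>>> step_arm --pt "-0.945 0.81 0" --pt "-0.945 0.81 0" --pt "-0.945 0.81 0" --pt "-0.945 0.81 0" --pt "-0.945 0.81 0" --pt "-0.945 0.81 0" --pt "-0.945 0.81 0" --pt "-0.945 0.81 0" --pt "-0.945 0.81 0" --yaw '[0.0358,0.0358,0.0358,0.0358,0.0358,0.0358,0.0358,0.0358,0.0358]' --claw '[1,1,1,1,1,1,1,1,1]' --grip_force 5

```text
time_s: 0.85
tcp_pos: [0.2988, -0.4578, 0.2406]
eef_rot: [-180.0, -0.0, -179.9]
contact_force: [0.1, 0.3, 0.8]
gripper_width: 0.0332
gripper_force: 0.0
```

>>> step_arm --pt "-0.74 1 0" --pt "-0.74 1 0" --pt "-0.74 1 0" --pt "-0.74 1 0" --pt "-0.74 1 0" --pt "-0.74 1 0" --pt "-0.74 1 0" --pt "-0.74 1 0" --pt "-0.74 1 0" --yaw '[0,0,0,0,0,0,0,0,0]' --claw '[1,1,1,1,1,1,1,1,1]'

```text
time_s: 1.6
tcp_pos: [0.4462, -0.2588, 0.2401]
eef_rot: [180.0, -0.1, 180.0]
contact_force: [-0.4, -0.3, 0.2]
gripper_width: 0.0005
gripper_force: 0.0
```

>>> step_arm --pt "-0.74 1 0.1" --pt "-0.74 1 0.2" --pt "-0.74 1 0.3" --pt "-0.74 1 0.4" --pt "-0.74 1 0.5" --pt "-0.74 1 0.55" --pt "-0.74 1 0.55" --pt "-0.74 1 0.55" --pt "-0.74 1 0.55" --pt "-0.74 1 0.55" --yaw '[0,0,0,0,0,0,0,0,0,0]' --claw '[1,1,1,1,1,1,1,1,1,1]'

```text
time_s: 2.43
tcp_pos: [0.5944, -0.0599, 0.1305]
eef_rot: [-180.0, -0.0, 179.9]
contact_force: [0.3, 0.1, 0.3]
gripper_width: 0.0006
gripper_force: 0.0
```

```bash
python3 - <<'E'
from plant import status,cams
import cv2,numpy as np
s=status.get_state();print({k:np.round(v,4).tolist() for k,v in s.items()})
p,d=cams.capture("side");q=p[100:300,130:390];cv2.imwrite("pics/side1.png",cv2.resize(q,None,fx=3,fy=3))
E
```

```text
{'time_s': 2.4333, 'joints': [12.9864, 18.6361, -17.6454, 0.0183, -53.7604, -103.1148], 'qd': [-0.1328, -1.5433, 0.1499, 0.0272, -0.0324, -0.1823], 'joint_torque': [0.6944, -49.5251, 24.6823, 5.8149, -0.05, -0.0102], 'tcp_pos': [0.5944, -0.0599, 0.1305], 'eef_rot': [-179.9761, -0.0374, 179.8825], 'contact_force': [0.2687, 0.1046, 0.2562], 'moment': [-0.0527, -0.0295, -0.0016], 'gripper_force': 0.0, 'gripper_width': 0.0006}
```

View pics/side1.png

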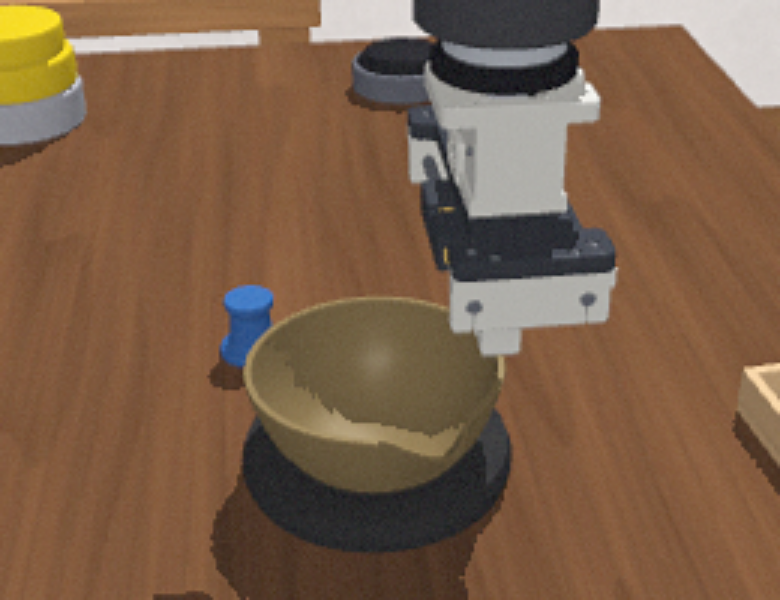

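The crop shows the closed fingertips at about (500,350), just above the right side of the rim and clear of the lip at (450,450). I'll go down to just above the rim.

>>> step_arm --pt "0 0.01 0.05" --pt "0 0.01 0.1" --pt "0 0.01 0.14" --pt "0 0.01 0.155" --pt "0 0.01 0.16" --pt "0 0.01 0.16" --pt "0 0.01 0.16" --yaw '[0,0,0,0,0,0,0]' --claw '[1,1,1,1,1,1,1]'

```text
time_s: 3.07
tcp_pos: [0.5949, -0.056, 0.0987]
eef_rot: [-180.0, 0.0, -180.0]
contact_force: [-0.8, -0.2, -0.4]
gripper_width: 0.0006
gripper_force: 0.0
```

>>> step_arm --pt "0 0 0.002" --pt "0 0 0.004" --pt "0 0 0.006" --pt "0 0 0.008" --pt "0 0 0.008" --yaw '[0,0,0,0,0]' --claw '[1,1,1,1,1]'

```text
time_s: 3.48
tcp_pos: [0.5946, -0.0559, 0.097]
eef_rot: [180.0, 0.0, 180.0]
contact_force: [0.8, -0.9, -0.5]
gripper_width: 0.0003
gripper_force: 0.0
```

>>> step_arm --pt "0 0 0.002" --pt "0 0 0.004" --pt "0 0 0.005" --pt "0 0 0.005" --yaw '[0,0,0,0]' --claw '[1,1,1,1]'

```text
time_s: 3.82
tcp_pos: [0.5946, -0.056, 0.0959]
eef_rot: [180.0, -0.0, 180.0]
contact_force: [-0.0, 0.5, 0.2]
gripper_width: 0.0004
gripper_force: 0.0
```

```bash
python3 -c "
from plant import status
s=status.get_state();print(s['tcp_pos'],s['contact_force'],s['moment'])"
```

```text
[ 0.5946119  -0.05598143  0.09590857] [-0.02654997  0.46818065  0.19844455] [-0.04369133 -0.02110131  0.00104566]
```

>>> step_arm --pt "0 0 0.0015" --pt "0 0 0.003" --pt "0 0 0.003" --yaw '[0,0,0]' --claw '[1,1,1]'

```text
time_s: 4.07
tcp_pos: [0.5946, -0.056, 0.0953]
eef_rot: [-180.0, -0.0, 180.0]
contact_force: [-0.3, 0.5, 1.5]
gripper_width: 0.0003
gripper_force: 0.1
```

>>> step_arm --pt "0 0 0.0015" --pt "0 0 0.003" --pt "0 0 0.003" --yaw '[0,0,0]' --claw '[1,1,1]'

```text
time_s: 4.32
tcp_pos: [0.5947, -0.056, 0.0948]
eef_rot: [-180.0, 0.0, 180.0]
contact_force: [0.2, 0.5, 1.4]
gripper_width: 0.0005
gripper_force: 0.7
```

>>> step_arm --pt "0 0 0.001" --yaw '[0]' --claw '[1]'

```text
time_s: 4.4
tcp_pos: [0.5947, -0.056, 0.0947]
eef_rot: [180.0, 0.0, 180.0]
contact_force: [-1.4, -0.1, 2.2]
gripper_width: 0.0006
gripper_force: 0.9
```

>>> step_arm --pt "0 0 0.001" --yaw '[0]' --claw '[1]'

```text
time_s: 4.48
tcp_pos: [0.5947, -0.056, 0.0945]
eef_rot: [-180.0, 0.0, 180.0]
contact_force: [-0.8, 0.2, 2.3]
gripper_width: 0.0003
gripper_force: 1.2
```

```bash
cat > arc.py <<'E'
import numpy as np,sys
# rows in tool shares (tool x=-X, y=+Y) from rim angle a to b past the lip
def P(a): t=np.radians(a-73.3); return np.array([.528+.0775*np.cos(t),-.0185+.0775*np.sin(t)])
a,b,n=map(float,sys.argv[1:4]);p0=np.array([float(v) for v in sys.argv[4:6]]) if len(sys.argv)>4 else P(a)
for k in range(1,int(n)+1):
    d=(P(a+(b-a)*k/n)-p0)/.2; print(f"[{-d[0]:.3f}, {d[1]:.3f}, 0]",end=", ")
print()
E
for r in "43 75" "75 110" "110 145" "145 180" "180 215" "215 250" "250 285" "285 317"; do echo $r; python3 arc.py $r 10 $([ "$r" = "43 75" ] && echo 0.5946 -0.056); done
```

```text
43 75
[-0.012, 0.011, 0], [-0.021, 0.031, 0], [-0.029, 0.051, 0], [-0.037, 0.071, 0], [-0.042, 0.092, 0], [-0.047, 0.113, 0], [-0.051, 0.134, 0], [-0.053, 0.156, 0], [-0.054, 0.177, 0], [-0.054, 0.199, 0], 
75 110
[0.001, 0.024, 0], [0.004, 0.047, 0], [0.009, 0.070, 0], [0.014, 0.093, 0], [0.021, 0.116, 0], [0.030, 0.138, 0], [0.040, 0.160, 0], [0.051, 0.180, 0], [0.063, 0.201, 0], [0.077, 0.220, 0], 
110 145
[0.015, 0.019, 0], [0.031, 0.036, 0], [0.047, 0.053, 0], [0.065, 0.068, 0], [0.084, 0.083, 0], [0.104, 0.096, 0], [0.124, 0.108, 0], [0.145, 0.119, 0], [0.167, 0.128, 0], [0.189, 0.136, 0], 
145 180
[0.023, 0.007, 0], [0.046, 0.012, 0], [0.069, 0.016, 0], [0.093, 0.019, 0], [0.116, 0.020, 0], [0.140, 0.019, 0], [0.164, 0.017, 0], [0.187, 0.014, 0], [0.210, 0.009, 0], [0.233, 0.003, 0], 
180 215
[0.022, -0.007, 0], [0.044, -0.016, 0], [0.066, -0.027, 0], [0.086, -0.038, 0], [0.106, -0.051, 0], [0.126, -0.065, 0], [0.144, -0.080, 0], [0.161, -0.096, 0], [0.178, -0.113, 0], [0.193, -0.131, 0], 
215 250
[0.014, -0.019, 0], [0.027, -0.039, 0], [0.039, -0.059, 0], [0.049, -0.081, 0], [0.058, -0.103, 0], [0.066, -0.125, 0], [0.072, -0.148, 0], [0.077, -0.171, 0], [0.081, -0.194, 0], [0.083, -0.218, 0], 
250 285
[0.001, -0.024, 0], [-0.000, -0.047, 0], [-0.002, -0.071, 0], [-0.006, -0.094, 0], [-0.011, -0.117, 0], [-0.018, -0.140, 0], [-0.026, -0.162, 0], [-0.035, -0.184, 0], [-0.045, -0.205, 0], [-0.057, -0.226, 0], 
285 317
[-0.012, -0.018, 0], [-0.025, -0.035, 0], [-0.039, -0.052, 0], [-0.053, -0.068, 0], [-0.069, -0.083, 0], [-0.085, -0.097, 0], [-0.102, -0.110, 0], [-0.120, -0.122, 0], [-0.139, -0.134, 0], [-0.158, -0.144, 0],
```

```bash
for r in "43 75" "75 110" "110 145" "145 180" "180 215" "215 250" "250 285" "285 317"; do echo $r; python3 arc.py $r 16 $([ "$r" = "43 75" ] && echo 0.5946 -0.056); done
```

```text
43 75
[-0.008, 0.004, 0], [-0.014, 0.016, 0], [-0.020, 0.028, 0], [-0.026, 0.040, 0], [-0.030, 0.053, 0], [-0.035, 0.066, 0], [-0.039, 0.079, 0], [-0.042, 0.092, 0], [-0.046, 0.105, 0], [-0.048, 0.118, 0], [-0.050, 0.132, 0], [-0.052, 0.145, 0], [-0.053, 0.158, 0], [-0.054, 0.172, 0], [-0.054, 0.185, 0], [-0.054, 0.199, 0], 
75 110
[0.001, 0.015, 0], [0.002, 0.030, 0], [0.004, 0.044, 0], [0.006, 0.059, 0], [0.009, 0.073, 0], [0.013, 0.088, 0], [0.017, 0.102, 0], [0.021, 0.116, 0], [0.027, 0.130, 0], [0.032, 0.143, 0], [0.038, 0.157, 0], [0.045, 0.170, 0], [0.052, 0.183, 0], [0.060, 0.196, 0], [0.068, 0.208, 0], [0.077, 0.220, 0], 
110 145
[0.009, 0.012, 0], [0.019, 0.023, 0], [0.029, 0.034, 0], [0.039, 0.045, 0], [0.050, 0.055, 0], [0.061, 0.065, 0], [0.072, 0.074, 0], [0.084, 0.083, 0], [0.096, 0.091, 0], [0.109, 0.099, 0], [0.121, 0.107, 0], [0.134, 0.114, 0], [0.148, 0.120, 0], [0.161, 0.126, 0], [0.175, 0.131, 0], [0.189, 0.136, 0], 
145 180
[0.014, 0.004, 0], [0.028, 0.008, 0], [0.043, 0.011, 0], [0.057, 0.014, 0], [0.072, 0.016, 0], [0.087, 0.018, 0], [0.101, 0.019, 0], [0.116,
[... 808 characters left out ...]
, -0.218, 0], 
250 285
[0.001, -0.015, 0], [0.001, -0.030, 0], [0.000, -0.044, 0], [-0.001, -0.059, 0], [-0.003, -0.074, 0], [-0.005, -0.088, 0], [-0.008, -0.103, 0], [-0.011, -0.117, 0], [-0.015, -0.132, 0], [-0.020, -0.146, 0], [-0.025, -0.160, 0], [-0.030, -0.173, 0], [-0.036, -0.187, 0], [-0.043, -0.200, 0], [-0.050, -0.213, 0], [-0.057, -0.226, 0], 
285 317
[-0.007, -0.011, 0], [-0.015, -0.023, 0], [-0.023, -0.033, 0], [-0.032, -0.044, 0], [-0.040, -0.054, 0], [-0.050, -0.064, 0], [-0.059, -0.074, 0], [-0.069, -0.083, 0], [-0.079, -0.092, 0], [-0.090, -0.100, 0], [-0.100, -0.109, 0], [-0.111, -0.116, 0], [-0.123, -0.124, 0], [-0.134, -0.131, 0], [-0.146, -0.138, 0], [-0.158, -0.144, 0],
```

>>> step_arm --pt "-0.008 0.004 0" --pt "-0.014 0.016 0" --pt "-0.02 0.028 0" --pt "-0.026 0.04 0" --pt "-0.03 0.053 0" --pt "-0.035 0.066 0" --pt "-0.039 0.079 0" --pt "-0.042 0.092 0" --pt "-0.046 0.105 0" --pt "-0.048 0.118 0" --pt "-0.05 0.132 0" --pt "-0.052 0.145 0" --pt "-0.053 0.158 0" --pt "-0.054 0.172 0" --pt "-0.054 0.185 0" --pt "-0.054 0.199 0" --yaw '[0,0,0,0,0,0,0,0,0,0,0,0,0,0,0,0]' --claw '[1,1,1,1,1,1,1,1,1,1,1,1,1,1,1,1]'

```text
time_s: 5.82
tcp_pos: [0.6055, -0.0159, 0.0944]
eef_rot: [180.0, 0.0, 180.0]
contact_force: [0.1, -2.3, 2.3]
gripper_width: 0.0009
gripper_force: 1.3
```

>>> step_arm --pt "0.001 0.015 0" --pt "0.002 0.03 0" --pt "0.004 0.044 0" --pt "0.006 0.059 0" --pt "0.009 0.073 0" --pt "0.013 0.088 0" --pt "0.017 0.102 0" --pt "0.021 0.116 0" --pt "0.027 0.13 0" --pt "0.032 0.143 0" --pt "0.038 0.157 0" --pt "0.045 0.17 0" --pt "0.052 0.183 0" --pt "0.06 0.196 0" --pt "0.068 0.208 0" --pt "0.077 0.22 0" --yaw '[0,0,0,0,0,0,0,0,0,0,0,0,0,0,0,0]' --claw '[1,1,1,1,1,1,1,1,1,1,1,1,1,1,1,1]'

```text
time_s: 7.15
tcp_pos: [0.59, 0.0281, 0.0944]
eef_rot: [180.0, 0.0, 180.0]
contact_force: [1.7, -1.1, 2.8]
gripper_width: 0.0003
gripper_force: 1.3
```

>>> step_arm --pt "0.009 0.012 0" --pt "0.019 0.023 0" --pt "0.029 0.034 0" --pt "0.039 0.045 0" --pt "0.05 0.055 0" --pt "0.061 0.065 0" --pt "0.072 0.074 0" --pt "0.084 0.083 0" --pt "0.096 0.091 0" --pt "0.109 0.099 0" --pt "0.121 0.107 0" --pt "0.134 0.114 0" --pt "0.148 0.12 0" --pt "0.161 0.126 0" --pt "0.175 0.131 0" --pt "0.189 0.136 0" --yaw '[0,0,0,0,0,0,0,0,0,0,0,0,0,0,0,0]' --claw '[1,1,1,1,1,1,1,1,1,1,1,1,1,1,1,1]'

```text
time_s: 8.48
tcp_pos: [0.552, 0.0552, 0.0944]
eef_rot: [180.0, 0.0, 180.0]
contact_force: [1.5, -0.8, 1.8]
gripper_width: 0.0008
gripper_force: 1.3
```

>>> step_arm --pt "0.014 0.004 0" --pt "0.028 0.008 0" --pt "0.043 0.011 0" --pt "0.057 0.014 0" --pt "0.072 0.016 0" --pt "0.087 0.018 0" --pt "0.101 0.019 0" --pt "0.116 0.02 0" --pt "0.131 0.019 0" --pt "0.146 0.019 0" --pt "0.161 0.018 0" --pt "0.175 0.016 0" --pt "0.19 0.014 0" --pt "0.204 0.011 0" --pt "0.219 0.007 0" --pt "0.233 0.003 0" --yaw '[0,0,0,0,0,0,0,0,0,0,0,0,0,0,0,0]' --claw '[1,1,1,1,1,1,1,1,1,1,1,1,1,1,1,1]'

```text
time_s: 9.82
tcp_pos: [0.5053, 0.0556, 0.0944]
eef_rot: [180.0, -0.0, 180.0]
contact_force: [1.8, 1.8, 2.3]
gripper_width: 0.0005
gripper_force: 1.3
```

```bash
python3 - <<'E'
from plant import status,cams
import cv2
p,d=cams.capture("side");q=p[100:300,130:390];cv2.imwrite("pics/side2.png",cv2.resize(q,None,fx=3,fy=3))
for i in range(5):
    cams.capture("side");s=status.get_state();print(s['contact_force'].round(2) if hasattr(s['contact_force'],'round') else s['contact_force'],s['gripper_force'],s['tcp_pos'])
E
```

```text
[0.46 0.61 2.98] 1.4196123396686744 [0.50490063 0.05540275 0.09431637]
[0.06 0.62 2.79] 1.4907052155467682 [0.50498021 0.05542523 0.09426564]
[-0.67  0.18  2.55] 1.5677818943368038 [0.50499223 0.05541239 0.09420715]
[-1.33  1.19  1.95] 1.6286761373339687 [0.50500077 0.05541888 0.09414845]
[-0.56  1.05  3.17] 1.6719392220693408 [0.50503734 0.05542078 0.09412296]
```

View pics/side2.png

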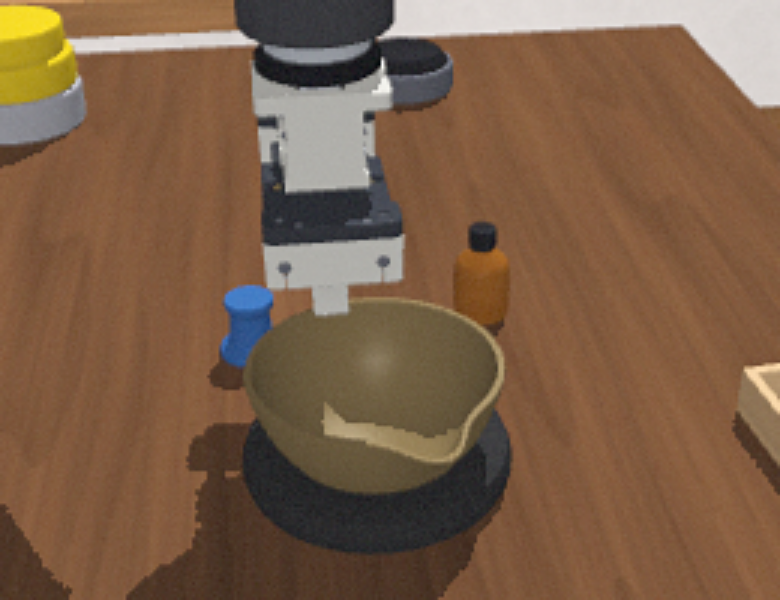

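The crop shows the fingertips at about (332,305), on the far side of the rim. The bowl and lip haven't moved, and the force is about 2.5 N. Carrying on.

>>> step_arm --pt "0.014 -0.005 0" --pt "0.028 -0.01 0" --pt "0.042 -0.015 0" --pt "0.055 -0.021 0" --pt "0.068 -0.028 0" --pt "0.081 -0.035 0" --pt "0.094 -0.043 0" --pt "0.106 -0.051 0" --pt "0.119 -0.059 0" --pt "0.13 -0.068 0" --pt "0.142 -0.078 0" --pt "0.153 -0.088 0" --pt "0.163 -0.098 0" --pt "0.174 -0.108 0" --pt "0.183 -0.12 0" --pt "0.193 -0.131 0" --yaw '[0,0,0,0,0,0,0,0,0,0,0,0,0,0,0,0]' --claw '[1,1,1,1,1,1,1,1,1,1,1,1,1,1,1,1]'

```text
time_s: 11.45
tcp_pos: [0.4669, 0.0292, 0.0944]
eef_rot: [180.0, -0.0, 180.0]
contact_force: [1.7, 1.4, 3.0]
gripper_width: 0.0007
gripper_force: 1.3
```

>>> step_arm --pt "0.009 -0.012 0" --pt "0.017 -0.024 0" --pt "0.025 -0.036 0" --pt "0.033 -0.049 0" --pt "0.04 -0.062 0" --pt "0.047 -0.075 0" --pt "0.053 -0.089 0" --pt "0.058 -0.103 0" --pt "0.063 -0.116 0" --pt "0.068 -0.131 0" --pt "0.071 -0.145 0" --pt "0.075 -0.159 0" --pt "0.078 -0.174 0" --pt "0.08 -0.188 0" --pt "0.082 -0.203 0" --pt "0.083 -0.218 0" --yaw '[0,0,0,0,0,0,0,0,0,0,0,0,0,0,0,0]' --claw '[1,1,1,1,1,1,1,1,1,1,1,1,1,1,1,1]'

```text
time_s: 12.78
tcp_pos: [0.4503, -0.0145, 0.0943]
eef_rot: [-180.0, -0.0, 180.0]
contact_force: [0.6, 2.2, 2.9]
gripper_width: 0.0005
gripper_force: 1.3
```

>>> step_arm --pt "0.001 -0.015 0" --pt "0.001 -0.03 0" --pt "0 -0.044 0" --pt "-0.001 -0.059 0" --pt "-0.003 -0.074 0" --pt "-0.005 -0.088 0" --pt "-0.008 -0.103 0" --pt "-0.011 -0.117 0" --pt "-0.015 -0.132 0" --pt "-0.02 -0.146 0" --pt "-0.025 -0.16 0" --pt "-0.03 -0.173 0" --pt "-0.036 -0.187 0" --pt "-0.043 -0.2 0" --pt "-0.05 -0.213 0" --pt "-0.057 -0.226 0" --yaw '[0,0,0,0,0,0,0,0,0,0,0,0,0,0,0,0]' --claw '[1,1,1,1,1,1,1,1,1,1,1,1,1,1,1,1]'

```text
time_s: 14.12
tcp_pos: [0.4619, -0.0597, 0.0943]
eef_rot: [-180.0, -0.0, 180.0]
contact_force: [-1.0, 1.8, 2.5]
gripper_width: 0.0005
gripper_force: 1.3
```

>>> step_arm --pt "-0.007 -0.011 0" --pt "-0.015 -0.023 0" --pt "-0.023 -0.033 0" --pt "-0.032 -0.044 0" --pt "-0.04 -0.054 0" --pt "-0.05 -0.064 0" --pt "-0.059 -0.074 0" --pt "-0.069 -0.083 0" --pt "-0.079 -0.092 0" --pt "-0.09 -0.1 0" --pt "-0.1 -0.109 0" --pt "-0.111 -0.116 0" --pt "-0.123 -0.124 0" --pt "-0.134 -0.131 0" --pt "-0.146 -0.138 0" --pt "-0.158 -0.144 0" --yaw '[0,0,0,0,0,0,0,0,0,0,0,0,0,0,0,0]' --claw '[1,1,1,1,1,1,1,1,1,1,1,1,1,1,1,1]'

```text
time_s: 15.45
tcp_pos: [0.4936, -0.0884, 0.0943]
eef_rot: [-180.0, -0.0, 180.0]
contact_force: [-1.4, 1.0, 2.7]
gripper_width: 0.0005
gripper_force: 1.3
```

Past the last place, so I'll lift straight up gently and then move away.

>>> step_arm --pt "0 0 -0.01" --pt "0 0 -0.03" --pt "0 0 -0.08" --pt "0 0 -0.2" --pt "0 0 -0.35" --pt "0 0 -0.5" --pt "0 0 -0.65" --pt "0 0 -0.75" --pt "0 0 -0.75" --yaw '[0,0,0,0,0,0,0,0,0]' --claw '[1,1,1,1,1,1,1,1,1]'

```text
time_s: 16.2
tcp_pos: [0.4957, -0.0882, 0.2503]
eef_rot: [180.0, 0.5, -180.0]
contact_force: [0.8, 0.6, -0.5]
gripper_width: 0.0004
gripper_force: 0.0
```

>>> step_arm --pt "0 -0.2 0" --pt "0 -0.4 0" --pt "0 -0.6 0" --pt "0 -0.8 0" --pt "0 -1 0" --pt "0 -1 0" --pt "0 -1 0" --pt "0 -1 0" --pt "0 -1 0" --yaw '[0,0,0,0,0,0,0,0,0]' --claw '[1,1,1,1,1,1,1,1,1]'

```text
time_s: 16.95
tcp_pos: [0.4933, -0.2874, 0.2446]
eef_rot: [180.0, 0.0, -180.0]
contact_force: [0.1, 0.6, 0.2]
gripper_width: 0.0005
gripper_force: 0.0
```

```bash
python3 - <<'E'
from plant import status,cams
import cv2,numpy as np
p,d=cams.capture("top");cv2.imwrite("pics/top3.png",p)
p0=np.load("top0.npz")["p"]
df=cv2.absdiff(p,p0).max(2);print("roi diff",[(n,(df[a:b,c:e]>60).sum()) for n,a,b,c,e in(("bowl",180,285,260,375),("file",170,320,380,405),("oil",165,205,200,235),("stand",260,295,215,250))])
E
```

```text
roi diff [('bowl', np.int64(0)), ('file', np.int64(157)), ('oil', np.int64(0)), ('stand', np.int64(0))]
```

View pics/top3.png

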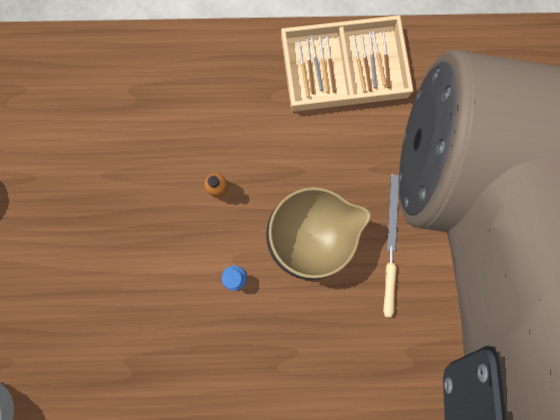

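The picture shows the bowl still at (313,233) with its lip at (368,213). The file, oil and stand are where they were (the file's difference is the arm overlapping that area), and the hand is clear.

```bash
python3 -c "
from plant import job
print(job.close_job())"
```

```text
the job is handed in; nothing more can be done
None
```

I ran the closed fingertips anticlockwise round the bronze bowl's rim from one side of the lip to the other, reading about 2–3 N down at every check and seeing no sign of lift-off; the bowl and the things around it show no movement in the pictures, the hand is clear, and the job is handed in (no verdict was shown).

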